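Clamp a screwdriver in the V-block fixture

ROBOT

A 6-joint arm with a two-finger parallel gripper is mounted at the origin on the work surface. World frame = base frame: x ahead of the robot, y to its left, z up, the work surface at z = 0. Lengths are in m, angles in rad, forces in N, time in s.
With the tool pointing down it reaches from about 0.3 to 0.875 m from the base axis. Payload 6.4 kg.
Tool frame: the origin (TCP) lies at the very end of the fingers, on their centre line; the grasp point (between the pads) lies 19 mm behind it; z points along the fingers, y is the line along which they close (so a half turn about z gives the same grasp; the last joint's range is limited). The gripper opens to 85 mm and grips with 20 to 120 N. Pads are 22 mm wide; open, the fingers measure 114 mm over their backs; the gripper's body (76 mm by 85 mm) begins 54 mm behind the grasp point. The pads swing forward as they close: fully open they stand 13 mm farther back than shut.
Start: joints at [1.054, 0.181, 1.607, -0, 1.354, -0.206], TCP at [0.176, 0.547, 0.231] pointing down, gripper open.
Joint ranges: [-2.99, 2.99], [-0.89, 2.07], [0.3, 2.58], [-1.14, 4.28], [0, 2.63], [-3.12, 3.12]. Speed limits (rad/s): [2.57, 2.57, 3.01, 3.14, 3.14, 3.14].

INTERFACE

Orientations are given as a unit quaternion [w, x, y, z].
In Python, from bench import ctrl, camera, calibration, order, outline_of gives the robot as it stands.
- The arm moves only by the tool move_arm, never from a script. Its argument "series" is a list that holds one entry, the list of rows, each a list of 5 numbers: the opening, from 0 (shut) to 1 (fully open), then the shift along the tool's x, y, z in mm, then the turn about the tool's z in rad. A call has exactly 10 rows; each row is the pose to reach, as a shift and turn from the pose commanded when the call began, along the tool's axes at that moment; what a row does not reach only later rows make up. A row lasts 1/12 s, in which the tool goes at most 41.7 mm and 7.16 degrees, less where a joint would pass 70% of its speed; a pose out of reach is approached as far as the arm can. A call with a gripper value outside its range is refused whole. The fingers move at their own pace and stop on an object; the grip force is fixed at half the most. Time passes only in rows, so rows that repeat a pose let the fingers close, or fill a call up. It gives the time, the measured TCP pose, the force, the opening and the grip force at its end, in the units of the state.
- ctrl.get_obs(): the state, without advancing time (a new reading comes with each control period).
- camera(name): name is "scene" or "side" or "wrist"; returns (picture, depth): 384x512x3 uint8, blue, green, red; 384x512 float32, m along the optical axis (not along the pixel's ray), 0 where there is no reading.
- calibration(name): a dict with "intrinsics" (3x3 intrinsics, pixels), "rvec" (rotation vector, rad) and "tvec" (3), from world to camera coordinates, as OpenCV has them. Camera axes: x right, y down, z forward; pixel columns grow to the right and rows downward; lengths in m; the calibration is good to about 2 mm. A picture is of the moment at which its call begins: read the wrist's pose just before it. calibration takes no time and is no camera call; for the wrist camera it gives the pose at the moment of the call.
- order.hand_in(): hands the job in; it is judged then, once.
Trained networks look in the newest picture that a camera, given by its name, has taken for a name from the list of things; names that differ only in an ending like _2 or _b are one class to them, and where a whole thing is asked for, a point or a joint stands for the part that bears it (a point fixed in the world has none). Each returns a list of dicts, best first, with "conf" (0 to 1); they miss things now and then, are a little off and sometimes report something else, mostly with a low value. They report only what shows in the picture. A call takes as long as a camera call. They do not tell look-alikes from the thing itself.
- outline_of(target, camera): "region" (384x512 bool, what is visible of it) and "bbox" ([centre column, centre row, width, height] in pixels, round what is visible of it).
The state is a dict: "time_s": time; "q": joint angles; "dq": joint speeds; "joint_efforts": joint torques, N m; "eef_pos": TCP position; "eef_rot": TCP orientation; "wrist_force": force on the tool from outside, world axes, zero at the start; "torque": the same for the moment, N m; "opening": opening from 0.0 (shut) to 1.0 (fully open); "grasp_force": force on a finger pad.
Only numpy, scipy, OpenCV 4.12 (cv2) and the standard library are available. Lean on these libraries where they do the work, as an engineer would, in place of code of your own. Each camera call takes 0.05 s, during which the arm holds its last target. There are 200 camera calls.

TASK

Lay the screwdriver from the cradle gently into the two V-blocks of the fixture with its blade pointing away from the end stop, and slide it along the V's until its butt presses on the stop's sprung pad with about 6 N; leave it there, lying true in both V's. Then swing the clamp strap over by its pin, up over the handle, until it comes to its own stop with the sprung nose pressing on the handle, and let go. Never drop the screwdriver or press it on anything with more than a light hand force, and leave the other things on the bench alone.

Things in the scene. Friction and masses are not known exactly. Their poses are not given: they have to be found in the camera images.
- driver: Screwdriver, 0.16 kg: plain round handle, black with grey bands, 30 mm diameter, 120 mm long, flat butt; then an 18 mm collar and a steel blade of 8 mm diameter. Origin on the axis at mid-length of the handle; +x along the axis to the blade (butt at x = -60 mm, collar to +70, blade tip +154). Starts lying in the cradle, axis 31 mm above the bench.
- cradle: Fixed black plastic rest: plate 124 x 64 mm, 6 mm thick, with two V saddles (18 mm long, centred at x = -46 and +46 mm, 50 mm wide, 24 mm high) in which the screwdriver starts; 74 mm between the saddles is free for the fingers. Origin: centre of the underside on the bench; x runs along the screwdriver.
- fixture: Fixed fixture, z up; x runs along the V's away from the end stop. Base plate 12 mm thick, x -130 to +75, y -85 to +35 mm. Origin on the bench under the midpoint of two steel 90-degree V-blocks: each 22 mm long, at x = -44 and +44 mm, 62 mm wide, 42 mm high, V mouth 40 mm; 66 mm free between them for the fingers. A handle lying home in the V's has its axis at y = 0, z = 43 mm.
- stop: End stop: bracket 18 x 40 x 52 mm at x = -115 mm on the fixture's plate; origin at its foot's centre, axes as the fixture's. Its set screw carries a 22 mm rubber pad at the height of the handle's axis, facing +x, at a setting that varies and is not measured: face 47 to 63 mm from this origin, to be found by feel. Sprung and damped, the pad yields 1 mm per 3 N, 5 mm at most.
- strap (a joint): Angle of the clamp strap about its upright post, rad. 0 = closed on its own stop, nose over the middle of the V's; grows as it opens, clockwise from above, up to 1.6. Stays where left (friction 0.06 N m). At 0 it points 0.741 rad anticlockwise of the fixture's +x. The last 0.2 rad need about 2 to 6 N more at the pin, as the nose rides up over the handle.
- strap_hinge (a point): Point on the upright axis of the strap's post (22 mm thick, at x = -70, y = -62 mm of the fixture), 72 mm above the bench. The strap is a flat steel bar 24 mm wide and 8 mm thick, its underside 68 mm above the bench, reaching 127 mm from this axis.
- strap_pin (a point): Middle of the upright round pin to move the strap by, 120 mm from the hinge axis near the strap's free end: 12 mm diameter, with an 18 mm ball on top centred 20 mm above this point. The point is 22 mm above the strap's top face, 98 mm above the bench.
- nose: Sprung round-ended plunger (18 mm sphere) under the strap, 95 mm from the hinge axis; origin at the sphere's centre. Free, it hangs 3 mm lower than the top of a seated handle; it yields upward 1 mm per 2.2 N, up to 7 mm.
- nippers: Bystander: red-handled nippers lying on the bench, about 145 mm long, 15 mm high.
- oil: Bystander: small white bottle, 40 mm diameter, 90 mm high.
- sprue: Bystander: flat black plastic sprue, comb-shaped, 160 x 105 mm, 8 mm thick.
- spray: Bystander: white spray can, 52 mm diameter, 160 mm high.
Not all that is in view belongs to the job. What is shaped like the driver but red is not meant.

How it is judged:
On the way, in this order (a step that is already met when the one before it is completed fails the run):
1. the screwdriver lies in both V's and presses on the stop's pad with more than 2 N, the strap still open (x of driver in the frame of fixture between -0.016 and 0.016 m and y of driver in the frame of fixture between -0.002 and 0.002 m and z of driver in the frame of fixture between 0.0412 and 0.0452 m and angle between the x axis of driver and the x axis of fixture, either way round below 0.03 rad and contact force between driver and stop above 2 N and value of joint strap above 0.5 rad), for 0.1 s.
2. the strap is swung over to its stop with the nose pressing on the handle (value of joint strap below 0.06 rad and contact force between nose and driver above 2 N), for 0.2 s.
At the end, for the whole second after the job is handed in: The screwdriver rests in both V's (within 2 mm sideways and in height, 0.03 rad in direction, 16 mm of the middle lengthwise), its butt touching the pad (over 0.1 N); the strap is within 0.06 rad of closed, its nose pressing on the handle with over 2 N (all of step 2 and x of driver in the frame of fixture between -0.016 and 0.016 m and y of driver in the frame of fixture between -0.002 and 0.002 m and z of driver in the frame of fixture between 0.0412 and 0.0452 m and angle between the x axis of driver and the x axis of fixture, either way round below 0.03 rad and contact force between driver and stop above 0.1 N and linear speed of driver below 0.02 m/s).
It fails at once if the screwdriver is pushed on the stop with more than 20 N (contact force between driver and stop above 20 N).
It fails at once if the screwdriver is dropped or pressed on the fixture with more than 50 N in all (contact force between driver and fixture above 50 N).
It fails at once if the strap's nose is forced on the screwdriver with more than 25 N (contact force between nose and driver above 25 N).
It fails at once if another thing on the bench is moved by more than 20 mm (distance of any of nippers, oil, sprue, spray from where it was at the start of the episode above 0.02 m).
It also fails if it takes over 67 s, if anything falls off the work surface, if the arm or the gripper's body presses on something with over 40 N, if the wrist force passes 120 N, or if a joint passes its speed limit or range.

## Working session

There is one attempt and no reset: what is moved stays moved. The work goes in short steps, Python scripts to look and compute and a tool call to move; the robot and the scene stay as the last step left them, time stands still between calls to the robot, and variables do not carry over. Pictures are saved under pics/ and viewed, at most 10 in all, crops included, and the job is handed in when it is done.

Besides the shell and the picture viewer there is one more tool, called after "Emit:" as name(argument=value, ...) on one line, values as JSON. move_arm: Moves the arm, as the interface text tells. Its arguments: {"type":"object","properties":{"series":{"type":"array","items":{"type":"array","items":{"type":"array","items":{"type":"number"}}}}},"required":["series"]}

```bash
mkdir -p pics; ls; cat > h.py <<'E'
import numpy as np, cv2
from bench import ctrl, camera, calibration, order, outline_of
def cal(n):
    c=calibration(n); R=cv2.Rodrigues(np.array(c["rvec"],float))[0]
    return np.array(c["intrinsics"]),R,np.array(c["tvec"],float).ravel()
def cloud(n,d):
    K,R,t=cal(n); v,u=np.mgrid[:384,:512]
    p=np.stack([(u-K[0,2])/K[0,0]*d,(v-K[1,2])/K[1,1]*d,d],-1)
    return (p-t)@R   # world
def proj(n,P):
    K,R,t=cal(n); c=np.asarray(P)@R.T+t; q=c@K.T; return q[...,:2]/q[...,2:]
E
python3 - <<'E'
from h import *
ims=[]
for n in ("scene","side"):
    im,d=camera(n); cv2.imwrite(f"pics/{n}0.png",im); np.save(n,d); ims.append(im)
    P=cloud(n,d)
    for t in ("driver","cradle","fixture","stop","strap","nippers","oil","sprue","spray"):
        for r in outline_of(t,n)[:3]:
            m=r["region"]&(d>0); p=P[m]
            if len(p): print(n,t,round(r["conf"],2),np.round(r["bbox"]),np.round(np.median(p,0),3),np.round(p.min(0),3),np.round(p.max(0),3))
cv2.imwrite("pics/both.png",cv2.resize(np.vstack(ims),(800*512//768*768//800,600)) if 0 else np.hstack(ims)[:, :])
print(ctrl.get_obs())
E
```

```text
pics
scene driver 0.95 [141. 278.  30.  55.] [ 0.565 -0.436  0.027] [ 0.481 -0.453 -0.002] [ 0.681 -0.414  0.033]
scene driver 0.57 [203. 232.  50.  37.] [ 0.552 -0.218  0.042] [ 0.426 -0.242 -0.002] [ 0.683 -0.18   0.051]
scene fixture 0.56 [278. 178.  60.  46.] [0.547 0.138 0.016] [ 0.419  0.087 -0.002] [0.64  0.243 0.129]
scene strap 0.76 [272. 177.  26.  17.] [0.562 0.105 0.078] [0.484 0.09  0.01 ] [0.619 0.176 0.125]
scene strap 0.43 [279. 177.  60.  47.] [0.549 0.14  0.015] [ 0.409  0.087 -0.005] [0.64  0.27  0.129]
scene strap 0.35 [346. 171.  28.  26.] [0.691 0.383 0.008] [ 0.607  0.354 -0.001] [0.739 0.482 0.014]
scene nippers 0.85 [149. 227.  42.  21.] [ 0.419 -0.32   0.012] [ 0.375 -0.4   -0.004] [ 0.449 -0.253  0.02 ]
scene oil 0.67 [271. 178.  24.  22.] [0.562 0.105 0.078] [0.482 0.09  0.01 ] [0.62  0.176 0.129]
scene oil 0.66 [272. 221.  13.  26.] [ 0.711 -0.031  0.05 ] [ 0.689 -0.043  0.001] [ 0.723 -0.011  0.094]
scene oil 0.44 [264. 162.  21.  12.] [0.448 0.173 0.053] [0.418 0.152 0.021] [0.502 0.195 0.068]
scene sprue 0.75 [351. 169.  43.  31.] [0.678 0.408 0.007] [
[... 1271 characters left out ...]
494 0.167]
{'time_s': 1.0, 'q': array([ 1.05369480e+00,  1.80802886e-01,  1.60702564e+00, -7.80198663e-06,
        1.35377787e+00, -2.06272613e-01]), 'dq': array([-0.00020761, -0.0017223 ,  0.00069289, -0.00205983,  0.00111019,
        0.00167712]), 'joint_efforts': array([-8.18873032e-04, -4.44874942e+01, -3.51677227e+01, -4.09124623e-04,
        9.69429420e-04, -2.52570777e-05]), 'eef_pos': array([0.17583696, 0.54746212, 0.23127442]), 'eef_rot': array([ 1.13227195e-06,  1.54788746e-01,  9.87947592e-01, -7.77292358e-06]), 'wrist_force': array([ 0.22683824, -0.29212988, -0.1882121 ]), 'torque': array([-0.06461797,  0.00438733, -0.00741888]), 'grasp_force': 0.0, 'opening': 1.0035378482841044}
```

View pics/scene0.png

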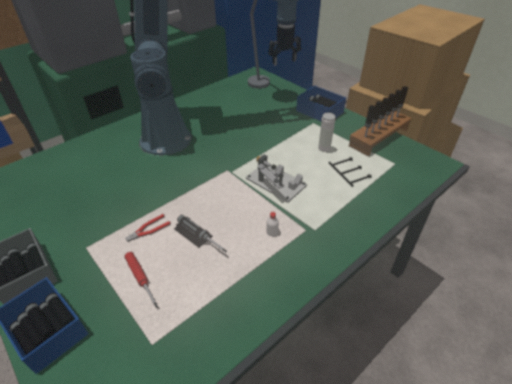

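View pics/side0.png

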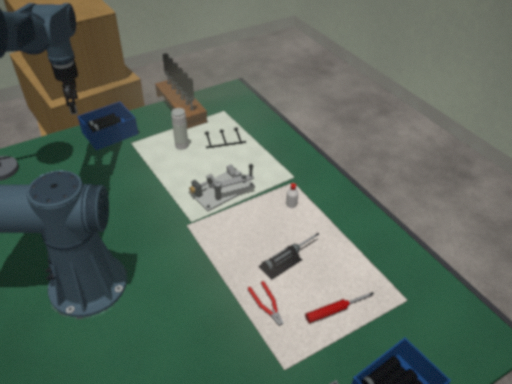

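Candidates: the red one at scene (141,278) and the black, grey-banded one in the cradle at (203,232). The black one fits the description. I'll confirm it in a crop and fit the poses.

```bash
python3 - <<'E'
from h import *
A=cv2.imread("pics/scene0.png");B=cv2.imread("pics/side0.png")
c=lambda I,x,y:cv2.resize(I[y:y+75,x:x+100],(400,300),interpolation=cv2.INTER_CUBIC)
cv2.imwrite("pics/crop.png",np.vstack([np.hstack([c(A,160,195),c(A,230,140)]),np.hstack([c(B,245,215),c(B,175,150)])]))
W={n:cloud(n,np.load(n+".npy")).reshape(-1,3) for n in("scene","side")}
for n,p in W.items():
    def box(x0,x1,y0,y1,z0,z1): return p[(p[:,0]>x0)&(p[:,0]<x1)&(p[:,1]>y0)&(p[:,1]<y1)&(p[:,2]>z0)&(p[:,2]<z1)]
    for nm,b in dict(drv=(.45,.72,-.27,-.16,.028,.06),strap=(.46,.66,.06,.25,.07,.084),pin=(.46,.7,.06,.27,.088,.14),plate=(.38,.7,.05,.28,.008,.018),vtop=(.46,.66,.12,.25,.036,.046),stop=(.38,.47,.1,.25,.046,.056)).items():
        q=box(*b); 
        if len(q)<4: print(n,nm,len(q)); continue
        r=cv2.minAreaRect(q[:,:2].astype(np.float32)*1000)
        m=q.mean(0); w=np.linalg.svd(q[:,:2]-m[:2],full_matrices=False)[2][0]
        print(n,nm,len(q),np.round(m,4),"dir",round(np.arctan2(w[1],w[0])%np.pi,3),"rect",np.round(r[0]),np.round(r[1]),round(r[2],1),"x",np.round(q[:,0].min(),3),np.round(q[:,0].max(),3))
E
```

```text
scene drv 385 [ 0.5555 -0.2188  0.0406] dir 0.159 rect [ 576. -213.] [215.  31.] 7.6 x 0.47 0.683
scene strap 190 [0.5482 0.108  0.0779] dir 2.975 rect [551. 110.] [ 28. 139.] 81.7 x 0.482 0.62
scene pin 38 [0.614  0.0986 0.1135] dir 1.006 rect [614. 101.] [16. 12.] 87.2 x 0.608 0.619
scene plate 681 [0.5499 0.148  0.0128] dir 0.294 rect [533. 156.] [207. 138.] 5.0 x 0.429 0.64
scene vtop 108 [0.5507 0.1893 0.041 ] dir 0.183 rect [540. 184.] [148.  86.] 22.0 x 0.464 0.614
scene stop 37 [0.4465 0.1682 0.0509] dir 0.491 rect [443. 170.] [50. 33.] 29.4 x 0.419 0.47
side drv 445 [ 0.5435 -0.2181  0.0409] dir 0.148 rect [ 576. -214.] [215.  39.] 3.3 x 0.468 0.682
side strap 244 [0.5461 0.111  0.0773] dir 2.994 rect [550. 114.] [ 34. 141.] 81.4 x 0.479 0.62
side pin 39 [0.6093 0.1014 0.114 ] dir 2.238 rect [610. 103.] [14. 13.] 59.4 x 0.603 0.616
side plate 818 [0.5216 0.1472 0.0126] dir 0.118 rect [547. 158.] [310. 213.] 3.1 x 0.393 0.696
side vtop 90 [0.5506 0.1941 0.0409] dir 0.071 rect [539. 186.] [151.  81.] 19.7 x 0.464 0.611
side stop 46 [0.4352 0.1714 0.0508] dir 0.021 rect [442. 172.] [34. 54.] 82.0 x 0.416 0.47
```

View pics/crop.png

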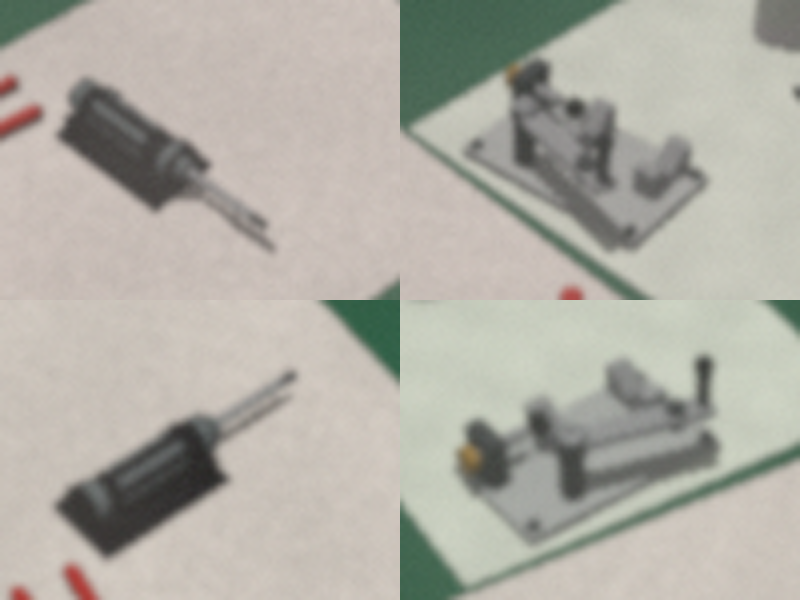

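The crop confirms it: the black banded driver lies in the cradle with its blade toward world +x, and the fixture's stop is at its −x end. I'll go over the fixture first for a close look.

Emit:
move_arm(series=[[[1,-40,-28,0,-0.1],[1,-81,-56,0,-0.2],[1,-121,-84,0,-0.3],[1,-162,-112,0,-0.4],[1,-202,-140,0,-0.46],[1,-243,-168,0,-0.46],[1,-280,-195,0,-0.46],[1,-320,-222,0,-0.46],[1,-350,-245,0,-0.46],[1,-370,-255,0,-0.46]]])

```text
time_s: 1.83
eef_pos: [0.4301, 0.2151, 0.2316]
eef_rot: [0.0, -0.075, 0.997, 0.0]
wrist_force: [1.0, 1.2, 0.6]
opening: 1.0
grasp_force: 0.0
```

```bash
cat >> h.py <<'E'
def pose():
    o=ctrl.get_obs(); w,x,y,z=o["eef_rot"]
    from scipy.spatial.transform import Rotation as Ro
    R=Ro.from_quat([x,y,z,w]).as_matrix()
    return o,np.array(o["eef_pos"]),R
def to(x,y,z,yaw):
    "tool shift (mm) and turn for tool y to stand at yaw+90deg"
    o,p,R=pose(); s=R.T@(np.array([x,y,z])-p)*1000
    a=np.arctan2(R[1,1],R[0,1]); d=(a-(yaw+np.pi/2)+np.pi/2)%np.pi-np.pi/2
    return np.round(s,1),round(d,3)
E
python3 - <<'E'
from h import *
o,p,R=pose(); print(p,R.round(3),o["q"].round(2))
im,d=camera("wrist"); cv2.imwrite("pics/w1.png",im); np.save("w1",d); np.save("w1P",cloud("wrist",d))
K,Rc,t=cal("wrist"); print("cam",-Rc.T@t,Rc[2],K[0,0])
E
```

```text
[0.43012715 0.21514871 0.2316229 ] [[-0.989 -0.149  0.001]
 [-0.149  0.989  0.   ]
 [-0.001  0.    -1.   ]] [ 0.22 -0.03  1.84  0.    1.34 -1.5 ]
cam [0.36916541 0.20080885 0.37437942] [ 0.25999343  0.03457197 -0.96499129] 299.60882292680236
```

View pics/w1.png

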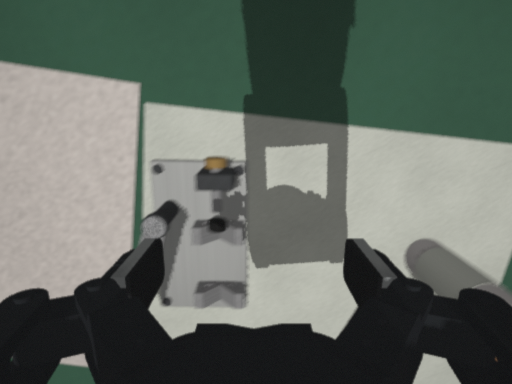

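The wrist view shows the fixture plate at (150–245, 158–305), with the stop and pad at (217,175) and the V-blocks at (218,230) and (220,293). The left finger partly hides the strap. I'll fit the plate and the V tops.

```bash
python3 - <<'E'
from h import *
P=np.load("w1P.npy"); Z=P[...,2]; X=P[...,0]; Y=P[...,1]
reg=(X>.38)&(X<.7)&(Y>.05)&(Y<.27)&(np.load("w1.npy")>0)
for nm,z0,z1 in (("plate",.0085,.0155),("vtop",.039,.045),("stop",.049,.056),("hi",.06,.09),("all",.0085,.09)):
    m=reg&(Z>z0)&(Z<z1)
    m=cv2.morphologyEx(m.astype(np.uint8),cv2.MORPH_OPEN,np.ones((2,2))).astype(bool) if nm in("plate","all") else m
    n,l,s,c=cv2.connectedComponentsWithStats(m.astype(np.uint8))
    for i in range(1,n):
        if s[i,4]<25: continue
        q=P[l==i]; r=cv2.minAreaRect(q[:,:2].astype(np.float32)*1000)
        print(nm,s[i],np.round(q.mean(0),4),np.round(r[0],1),np.round(r[1],1),round(r[2],2))
E
```

```text
plate [ 153  160   98  147 8669] [0.527  0.1543 0.0151] [511.1 155.9] [271.5 122.1] 6.66
plate [212 300  21   7  91] [0.6285 0.1938 0.0147] [506.4 199.6] [ 28.2 274.3] 87.46
vtop [163 204  14  14  36] [0.4901 0.1204 0.0418] [491.7 120. ] [19.8  6.9] 48.55
vtop [211 217  18   3  31] [0.4933 0.1771 0.042 ] [493.2 177.6] [ 1.4 20. ] 5.5
vtop [194 225  14  19 233] [0.5176 0.1568 0.0421] [517.9 156.7] [22.1 15.8] 9.03
vtop [232 226  14  18 221] [0.5111 0.2034 0.0421] [511.6 202.3] [21.2 15.9] 8.03
vtop [196 290  14  17 200] [0.604  0.1682 0.0423] [604.5 168.4] [22.3 16.2] 6.91
vtop [233 291  12  17 192] [0.5982 0.2142 0.0422] [598.7 213.8] [22.7 14.3] 7.81
stop [201 157  29  15 231] [0.4279 0.1684 0.053 ] [428.7 165.9] [15.2 31.1] 7.65
stop [215 189   8  22  98] [0.4687 0.1739 0.0498] [469.4 173.6] [25.   7.8] 10.98
stop [158 207  16  15  48] [0.49   0.1198 0.0526] [491.4 119.2] [20.5  7.6] 55.25
stop [211 220  16  12 168] [0.4982 0.1781 0.0529] [498.9 177.9] [12.2 17.5] 6.65
hi [198 172  38  18 635] [0.4437 0.171  0.0642] [444.4 171. ] [18.5 39.4] 6.92
hi [142 210  30  42 711] [0.4975 0.1162 0.0792] [505.7 113.6] [27.1 45. ] 77.55
all [  144   156   107   153 13663] [0.5217 0.1591 0.0266] [511.6 156. ] [272.5 122.1] 6.66
```

```bash
python3 - <<'E'
from h import *
o,p,R=pose(); print(p,o["time_s"],np.linalg.norm(o["dq"])); print(to(.53,-.222,.2,.153))
E
```

```text
[0.43508294 0.20970319 0.23191097] 1.8833 0.2119684641366201
(array([ -31.7, -440.7,   33.8]), np.float64(-0.009))
```

Emit:
move_arm(series=[[[1,-2,-42,3,0],[1,-4,-84,6,0],[1,-5,-126,9,0],[1,-7,-168,12,0],[1,-9,-210,15,0],[1,-11,-252,18,0],[1,-13,-294,21,0],[1,-14,-336,24,0],[1,-16,-378,27,0],[1,-17,-419,30,0]]])

```text
time_s: 2.72
eef_pos: [0.508, -0.193, 0.2016]
eef_rot: [0.0, -0.074, 0.997, -0.0]
wrist_force: [0.2, -0.0, -0.4]
opening: 1.001
grasp_force: 0.0
```

Emit:
move_arm(series=[[[0.8,0,0,0,0],[0.8,0,0,0,0],[0.8,0,0,0,0],[0.8,0,0,0,0],[0.8,0,0,0,0],[0.8,0,0,0,0],[0.8,0,0,0,0],[0.8,0,0,0,0],[0.8,0,0,0,0],[0.8,0,0,0,0]]])

```text
time_s: 3.55
eef_pos: [0.5079, -0.1909, 0.2017]
eef_rot: [0.0, -0.075, 0.997, -0.0]
wrist_force: [0.3, -0.8, -0.4]
opening: 0.8
grasp_force: 0.0
```

```bash
python3 - <<'E'
from h import *
o,p,R=pose(); print(p,np.arctan2(R[1,1],R[0,1])-np.pi/2)
im,d=camera("wrist"); cv2.imwrite("pics/w2.png",im); P=cloud("wrist",d)
X,Y,Z=P[...,0],P[...,1],P[...,2]
for r in outline_of("driver","wrist")[:3]: 
    q=P[r["region"]&(d>0)]; print(r["conf"],r["bbox"],np.median(q,0).round(3))
reg=(X>.42)&(X<.72)&(Y>-.28)&(Y<-.15)&(d>0)
for nm,z0,z1 in(("ridge",.0435,.05),("plate",.004,.009),("blade",.03,.04)):
    m=reg&(Z>z0)&(Z<z1)
    if nm=="blade": m&=X>.61
    n,l,s,c=cv2.connectedComponentsWithStats(m.astype(np.uint8))
    for i in range(1,n):
        if s[i,4]<60: continue
        q=P[l==i]; r=cv2.minAreaRect(q[:,:2].astype(np.float32)*1000); w=np.linalg.svd(q[:,:2]-q[:,:2].mean(0),full_matrices=False)[2][0]
        print(nm,s[i],q.mean(0).round(4),np.round(r[0],1),np.round(r[1],1),round(r[2],1),"dir",round(np.arctan(w[1]/w[0]),3),q[:,0].min().round(3),q[:,0].max().round(3))
E
```

```text
[ 0.50787276 -0.19089168  0.20165599] 0.149557639697383
0.97 [37.4, 203.4, 40.4, 179.4] [ 0.544 -0.424  0.026]
0.82 [225.3, 227.5, 27.5, 181.2] [ 0.533 -0.213  0.044]
ridge [ 216  138   21  113 1960] [ 0.5257 -0.2162  0.0455] [ 529.2 -216.1] [120.5  20.6] 7.8 dir 0.132 0.468 0.589
plate [ 201  132   57  105 2208] [ 0.5199 -0.214   0.0061] [ 527.7 -216. ] [124.1  64.1] 7.6 dir 0.188 0.463 0.592
blade [225 263   7  55 368] [ 0.6444 -0.2001  0.0344] [ 645.9 -200.1] [72.1  7.3] 7.3 dir 0.135 0.61 0.681
```

View pics/w2.png

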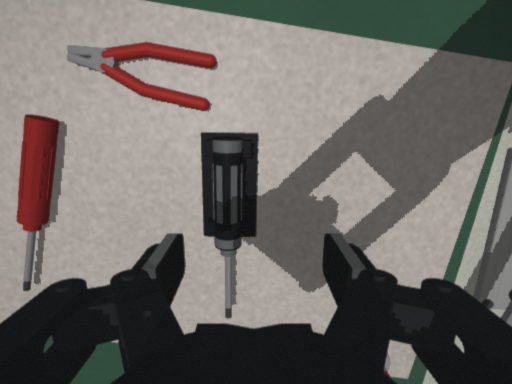

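The black driver lies in the cradle, centred at (228,190), centre (0.529, −0.216), direction 0.134. Descending.

Emit:
move_arm(series=[[[0.8,-9,-14,20,0.008],[0.8,-17,-28,40,0.016],[0.8,-17,-28,65,0.016],[0.8,-17,-28,90,0.016],[0.8,-17,-28,115,0.016],[0.8,-17,-28,135,0.016],[0.8,-17,-28,150,0.016],[0.8,-17,-28,160,0.016],[0.8,-17,-28,165,0.016],[0.8,-17,-28,165,0.016]]])

```text
time_s: 4.48
eef_pos: [0.5283, -0.216, 0.0357]
eef_rot: [-0.001, -0.066, 0.998, 0.001]
wrist_force: [-0.5, 0.8, -0.5]
opening: 0.801
grasp_force: 0.0
```

```bash
python3 - <<'E'
from h import *
o,p,R=pose(); print(p,np.arctan2(R[1,1],R[0,1])-np.pi/2, to(.529,-.216,.011,.134))
E
```

```text
[ 0.52827583 -0.2159904   0.03566111] 0.13305195892060873 (array([-0.7, -0.1, 24.7]), np.float64(-0.001))
```

Emit:
move_arm(series=[[[0.8,-1,0,7,0],[0.8,-1,0,14,0],[0.8,-1,0,20,0],[0.8,-1,0,24,0],[0.8,-1,0,24,0],[0.2,-1,0,24,0],[0.2,-1,0,24,0],[0.2,-1,0,24,0],[0.2,-1,0,24,0],[0.2,-1,0,24,0]]])

```text
time_s: 5.32
eef_pos: [0.53, -0.2161, 0.0132]
eef_rot: [0.0, -0.067, 0.998, -0.0]
wrist_force: [-0.5, 2.1, 4.0]
opening: 0.328
grasp_force: 59.0
```

Emit:
move_arm(series=[[[0.2,0,0,-3,0],[0.2,0,0,-10,0],[0.2,0,0,-25,0],[0.2,0,0,-45,0],[0.2,0,0,-70,0],[0.2,0,0,-95,0],[0.2,0,0,-120,0],[0.2,0,0,-140,0],[0.2,0,10,-152,0],[0.2,-5,30,-158,0]]])

```text
time_s: 6.15
eef_pos: [0.5312, -0.1873, 0.173]
eef_rot: [0.001, -0.065, 0.998, -0.001]
wrist_force: [-0.5, 0.7, -2.0]
opening: 0.33
grasp_force: 59.4
```

Emit:
move_arm(series=[[[0.2,-10,30,0,0],[0.2,-20,65,0,0],[0.2,-30,105,0,0],[0.2,-40,145,0,0],[0.2,-50,185,0,0],[0.2,-60,225,0,0],[0.2,-70,265,0,0],[0.2,-80,300,0,0],[0.2,-85,330,0,0],[0.2,-88,352,0,0]]])

```text
time_s: 6.98
eef_pos: [0.5699, 0.1784, 0.1699]
eef_rot: [-0.001, -0.068, 0.998, 0.0]
wrist_force: [0.0, -0.5, -1.9]
opening: 0.33
grasp_force: 59.5
```

Emit:
move_arm(series=[[[0.2,0,8,0,0],[0.2,0,12,0,0],[0.2,0,12,0,0],[0.2,0,12,0,0],[0.2,0,12,0,0],[0.2,0,12,0,0],[0.2,0,12,0,0],[0.2,0,12,0,0],[0.2,0,12,0,0],[0.2,0,12,0,0]]])

```text
time_s: 7.82
eef_pos: [0.5697, 0.1865, 0.1706]
eef_rot: [0.0, -0.066, 0.998, 0.0]
wrist_force: [1.0, 0.3, -2.3]
opening: 0.331
grasp_force: 59.5
```

```bash
python3 - <<'E'
from h import *
o,p,R=pose(); print(p,np.arctan2(R[1,1],R[0,1])-np.pi/2, to(.570,.187,.0252,.13),o["wrist_force"])
im,d=camera("wrist"); cv2.imwrite("pics/w3.png",im); np.save("w3P",cloud("wrist",d))
E
```

```text
[0.56972018 0.18648464 0.17062692] 0.1327443123624259 (array([ -0.3,   0.5, 145.4]), np.float64(0.003)) [ 0.99818849  0.33658958 -2.26795366]
```

View pics/w3.png

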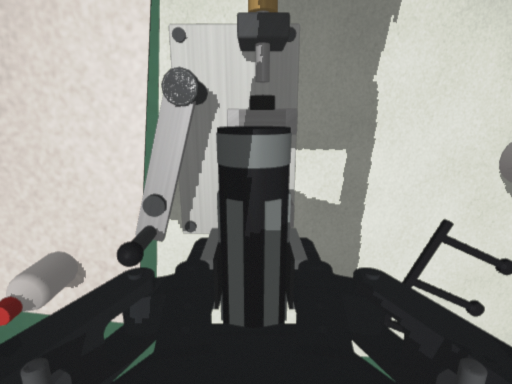

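The driver is held over the V's (butt at (254,130)). The stop is at (263,32), the pad at (262,103), the hinge post at (181,88) and the pin ball at (129,254). I'll measure the driver relative to the fixture from this view.

```bash
python3 - <<'E'
from h import *
P=np.load("w3P.npy"); X,Y,Z=P[...,0],P[...,1],P[...,2]
v,u=np.mgrid[:384,:512]
def f(nm,m):
    n,l,s,c=cv2.connectedComponentsWithStats(m.astype(np.uint8)); i=1+np.argmax(s[1:,4]); q=P[l==i]
    r=cv2.minAreaRect(q[:,:2].astype(np.float32)*1000); w=np.linalg.svd(q[:,:2]-q[:,:2].mean(0),full_matrices=False)[2][0]
    print(nm,len(q),q.mean(0).round(4),np.round(r[0],1),np.round(r[1],1),round(r[2],1),"dir",round(np.arctan(w[1]/w[0]),3)); return q
h=(u>205)&(u<300)&(v>120)&(v<320)
q=f("handle",h&(Z>.19)&(Z<.215)); print("top z",np.percentile(q[:,2],98))
# cylinder axis: per-x-slice highest line
a=np.array([-np.sin(.133),np.cos(.133)]); b=np.array([a[1],-a[0]])
from scipy.optimize import least_squares
def res(p): # y0, dir, z0, tilt ; axis through x=.53
    s=q[:,0]-.53; c=q[:,1]-(p[0]+p[1]*s); return np.hypot(c*np.cos(p[1]),q[:,2]-(p[2]+p[3]*s))-.015
s=least_squares(res,[.18,.13,.188,0],loss="soft_l1",f_scale=.001); print("axis y@x=.53",s.x.round(4), "butt x",np.percentile(q[:,0],1))
f("stop",(v<60)&(u>220)&(u<300)&(Z>.058)&(Z<.068))
f("hinge",(u>155)&(u<205)&(v>60)&(v<112)&(Z>.076)&(Z<.095))
f("strap",(u>130)&(u<200)&(v>110)&(v<215)&(Z>.07)&(Z<.084))
f("ball",(u>110)&(u<150)&(v>235)&(v<270)&(Z>.1)&(Z<.13))
f("pad",(u>240)&(u<280)&(v>90)&(v<112)&(Z>.03)&(Z<.06))
E
```

```text
handle 14988 [0.548  0.1838 0.2015] [553.2 184.5] [88.7 40.8] 7.0 dir 0.132
top z 0.2090455725989546
axis y@x=.53 [0.1815 0.1333 0.189  0.0055] butt x 0.5093301093396906
stop 1460 [0.4401 0.1768 0.0637] [439.6 176.8] [18.  39.5] 8.0 dir -1.438
hinge 1391 [0.4947 0.1213 0.0798] [495.5 121.4] [27.4 33.3] 88.5 dir -0.375
strap 3367 [0.5506 0.1137 0.077 ] [552.8 112.5] [24.5 92.9] 81.6 dir -0.16
ball 664 [0.608  0.1059 0.1204] [610.1 104.7] [16.7 16.6] 17.3 dir 0.933
pad 429 [0.4949 0.1837 0.0497] [494.8 182.9] [13.2 33.6] 7.7 dir -1.389
```

The first wrist picture was taken while the arm was still settling, so it is about 5 mm off. The corrected fixture origin is about (0.5533, 0.1909), which matches the stop seen now. I'll correct sideways and descend to just above the V's.

Emit:
move_arm(series=[[[0.2,2,3,10,0],[0.2,4,6.5,25,0],[0.2,4,6.5,45,0],[0.2,4,6.5,65,0],[0.2,4,6.5,83,0],[0.2,4,6.5,99,0],[0.2,4,6.5,112,0],[0.2,4,6.5,121,0],[0.2,4,6.5,126,0],[0.2,4,6.5,126,0]]])

```text
time_s: 8.7
eef_pos: [0.564, 0.1926, 0.0433]
eef_rot: [-0.001, -0.067, 0.998, -0.0]
wrist_force: [-0.4, -0.1, -2.2]
opening: 0.33
grasp_force: 59.5
```

Emit:
move_arm(series=[[[0.2,0,0,1,0],[0.2,0,0,2,0],[0.2,0,0,3,0],[0.2,0,0,4,0],[0.2,0,0,5,0],[0.2,0,0,6,0],[0.2,0,0,7,0],[0.2,0,0,8,0],[0.2,0,0,8,0],[0.2,0,0,8,0]]])

```text
time_s: 9.53
eef_pos: [0.5647, 0.1927, 0.0364]
eef_rot: [-0.0, -0.067, 0.998, -0.0]
wrist_force: [0.6, 0.2, -2.4]
opening: 0.331
grasp_force: 59.5
```

```bash
python3 - <<'E'
from h import *
o,p,R=pose(); print(p,np.arctan2(R[1,1],R[0,1])-np.pi/2,o["wrist_force"],o["torque"])
im,d=camera("wrist"); cv2.imwrite("pics/w4.png",im); P=np.save("w4P",cloud("wrist",d))
E
```

```text
[0.5646883  0.19265565 0.03641816] 0.13320090430429143 [ 0.57587746  0.15737653 -2.43098307] [ 0.0324855   0.00463148 -0.0179243 ]
```

View pics/w4.png

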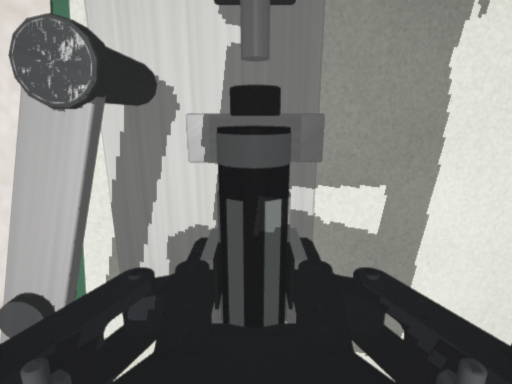

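Well centred: the V-block spans columns 187–324 (middle 255) and the handle 218–290 (middle 254). The pad at (255,100) is clear of the butt. Lowering by feel.

Emit:
move_arm(series=[[[0.2,0,0.3,2,0],[0.2,0,0.3,4,0],[0.2,0,0.3,6,0],[0.2,0,0.3,7,0],[0.2,0,0.3,8,0],[0.2,0,0.3,8.5,0],[0.2,0,0.3,9,0],[0.2,0,0.3,9.5,0],[0.2,0,0.3,9.5,0],[0.2,0,0.3,9.5,0]]])

```text
time_s: 10.42
eef_pos: [0.5648, 0.193, 0.0271]
eef_rot: [0.0, -0.067, 0.998, 0.0]
wrist_force: [-0.3, 0.2, -1.9]
opening: 0.328
grasp_force: 59.5
```

Emit:
move_arm(series=[[[0.2,0,0,0.2,0],[0.2,0,0,0.4,0],[0.2,0,0,0.6,0],[0.2,0,0,0.8,0],[0.2,0,0,1,0],[0.2,0,0,1,0],[0.2,0,0,1,0],[0.2,0,0,1,0],[0.2,0,0,1,0],[0.2,0,0,1,0]]])

```text
time_s: 11.25
eef_pos: [0.5648, 0.193, 0.0261]
eef_rot: [0.0, -0.067, 0.998, 0.0]
wrist_force: [-0.2, -0.2, -1.7]
opening: 0.333
grasp_force: 59.5
```

Emit:
move_arm(series=[[[0.2,0,0,0.2,0],[0.2,0,0,0.4,0],[0.2,0,0,0.6,0],[0.2,0,0,0.8,0],[0.2,0,0,0.8,0],[0.2,0,0,0.8,0],[0.2,0,0,0.8,0],[0.2,0,0,0.8,0],[0.2,0,0,0.8,0],[0.2,0,0,0.8,0]]])

```text
time_s: 12.08
eef_pos: [0.5649, 0.1931, 0.0255]
eef_rot: [0.0, -0.067, 0.998, 0.0]
wrist_force: [-1.8, 1.1, 2.9]
opening: 0.329
grasp_force: 59.7
```

Emit:
move_arm(series=[[[0.2,0,0,0.1,0],[0.2,0,0,0.2,0],[0.2,0,0,0.3,0],[0.2,0,0,0.4,0],[0.2,0,0,0.4,0],[0.2,0,0,0.4,0],[0.2,0,0,0.4,0],[0.2,0,0,0.4,0],[0.2,0,0,0.4,0],[0.2,0,0,0.4,0]]])

```text
time_s: 12.92
eef_pos: [0.5649, 0.1932, 0.0254]
eef_rot: [0.0, -0.067, 0.998, 0.0]
wrist_force: [-2.8, 2.4, 6.4]
opening: 0.331
grasp_force: 60.3
```

```bash
python3 - <<'E'
from h import *
o,p,R=pose(); print(p.round(4),np.arctan2(R[1,1],R[0,1])-np.pi/2,R[:,2],o["wrist_force"],o["torque"])
E
```

```text
[0.5649 0.1932 0.0254] 0.13324787046367725 [ 3.34090596e-04  2.79180535e-04 -9.99999905e-01] [-2.82451213  2.43882972  6.35993488] [0.22786612 0.38045571 0.00762827]
```

Emit:
move_arm(series=[[[0.2,0.5,0.3,-0.1,0],[0.2,1,0.3,-0.1,0],[0.2,1.5,0.3,-0.1,0],[0.2,2,0.3,-0.1,0],[0.2,2.5,0.3,-0.1,0],[0.2,3,0.3,-0.1,0],[0.2,3.5,0.3,-0.1,0],[0.2,4,0.3,-0.1,0],[0.2,4,0.3,-0.1,0],[0.2,4,0.3,-0.1,0]]])

```text
time_s: 13.75
eef_pos: [0.5611, 0.1928, 0.0253]
eef_rot: [0.0, -0.067, 0.998, 0.0]
wrist_force: [2.5, 3.6, 3.5]
opening: 0.331
grasp_force: 59.9
```

Emit:
move_arm(series=[[[0.2,0.3,0,0,0],[0.2,0.6,0,0,0],[0.2,0.9,0,0,0],[0.2,1.2,0,0,0],[0.2,1.5,0,0,0],[0.2,1.8,0,0,0],[0.2,2,0,0,0],[0.2,2,0,0,0],[0.2,2,0,0,0],[0.2,2,0,0,0]]])

```text
time_s: 14.58
eef_pos: [0.5595, 0.1926, 0.0253]
eef_rot: [0.001, -0.066, 0.998, 0.0]
wrist_force: [5.4, 4.2, 2.1]
opening: 0.33
grasp_force: 59.9
```

Emit:
move_arm(series=[[[0.2,0.2,0.3,0,0],[0.2,0.4,0.6,0,0],[0.2,0.6,0.6,0,0],[0.2,0.8,0.6,0,0],[0.2,1,0.6,0,0],[0.2,1,0.6,0,0],[0.2,1,0.6,0,0],[0.2,1,0.6,0,0],[0.2,1,0.6,0,0],[0.2,1,0.6,0,0]]])

```text
time_s: 15.42
eef_pos: [0.5588, 0.1926, 0.0252]
eef_rot: [0.001, -0.067, 0.998, -0.0]
wrist_force: [5.9, 2.1, -0.1]
opening: 0.333
grasp_force: 59.8
```

```bash
python3 - <<'E'
from h import *
o,p,R=pose(); print(p.round(4),np.arctan2(R[1,1],R[0,1])-np.pi/2,R[:,2],o["wrist_force"],o["torque"])
E
```

```text
[0.5588 0.1926 0.0252] 0.13311388127464885 [ 2.24440219e-03 -3.16387534e-04 -9.99997431e-01] [ 5.92196068  2.06301761 -0.07667545] [ 0.32929286 -0.94982527  0.15099197]
```

Emit:
move_arm(series=[[[0.2,0.1,0.2,0.1,0],[0.2,0.2,0.3,0.2,0],[0.2,0.4,0.3,0.2,0],[0.2,0.6,0.3,0.2,0],[0.2,0.8,0.3,0.2,0],[0.2,0.8,0.3,0.2,0],[0.2,0.8,0.3,0.2,0],[0.2,0.8,0.3,0.2,0],[0.2,0.8,0.3,0.2,0],[0.2,0.8,0.3,0.2,0]]])

```text
time_s: 16.25
eef_pos: [0.5585, 0.1925, 0.0252]
eef_rot: [0.002, -0.066, 0.998, -0.0]
wrist_force: [7.0, 1.5, 1.2]
opening: 0.336
grasp_force: 59.7
```

```bash
python3 - <<'E'
from h import *
o,p,R=pose(); print(p.round(4),np.arctan2(R[1,1],R[0,1])-np.pi/2,R[:,2],o["wrist_force"],o["torque"])
im,d=camera("wrist"); cv2.imwrite("pics/w5.png",im); np.save("w5P",cloud("wrist",d))
E
```

```text
[0.5585 0.1925 0.0252] 0.1330469865019408 [ 3.17079144e-03 -5.00176960e-04 -9.99994848e-01] [6.9928952  1.49818331 1.16782597] [ 0.1424154  -1.13813239  0.16433035]
```

View pics/w5.png

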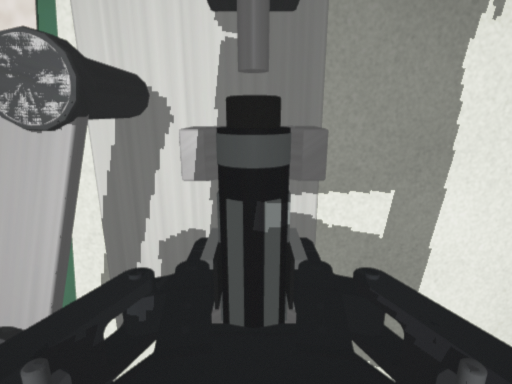

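The butt now touches the pad at (253,130), and the handle's middle matches the V's at column 253. The pad force is roughly 5.5 N. I'll press slightly more, then release.

Emit:
move_arm(series=[[[0.2,0.2,0.2,0.1,0],[0.2,0.4,0.2,0.1,0],[0.2,0.6,0.2,0.1,0],[0.2,0.6,0.2,0.1,0],[0.2,0.6,0.2,0.1,0],[0.2,0.6,0.2,0.1,0],[0.2,0.6,0.2,0.1,0],[0.2,0.6,0.2,0.1,0],[0.2,0.6,0.2,0.1,0],[0.2,0.6,0.2,0.1,0]]])

```text
time_s: 17.13
eef_pos: [0.5582, 0.1925, 0.0252]
eef_rot: [0.002, -0.066, 0.998, -0.0]
wrist_force: [7.5, -0.7, 0.1]
opening: 0.334
grasp_force: 59.7
```

Emit:
move_arm(series=[[[0.32,0,0,0,0],[0.34,0,0,0,0],[0.36,0,0,0,0],[0.38,0,0,0,0],[0.4,0,0,0,0],[0.45,0,0,0,0],[0.5,0,0,0,0],[0.55,0,0,0,0],[0.6,0,0,0,0],[0.65,0,0,0,0]]])

```text
time_s: 17.97
eef_pos: [0.5561, 0.1932, 0.0246]
eef_rot: [-0.0, -0.067, 0.998, -0.0]
wrist_force: [-0.1, 0.3, 0.0]
opening: 0.647
grasp_force: 0.0
```

```bash
python3 - <<'E'
from h import *
o,p,R=pose(); print(p.round(4),o["opening"],o["wrist_force"])
im,d=camera("wrist"); cv2.imwrite("pics/w6.png",im); np.save("w6P",cloud("wrist",d))
E
```

```text
[0.5561 0.1932 0.0246] 0.6469638827891345 [-0.06362742  0.28717996  0.03828448]
```

View pics/w6.png

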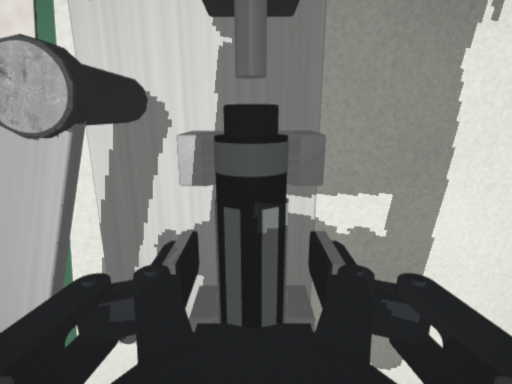

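Released; the driver still lies against the pad (butt and pad meet at (252,137)). Raising, then going above the strap pin at about (0.610, 0.105).

Emit:
move_arm(series=[[[0.65,0,0,-5,0],[0.65,0,0,-15,0],[0.65,0,0,-35,0],[0.65,0,0,-60,0],[0.65,0,0,-85,0],[0.65,0,0,-110,0],[0.65,0,0,-130,0],[0.55,-5,-15,-140,0.05],[0.5,-15,-35,-145,0.12],[0.5,-25,-60,-145,0.2]]])

```text
time_s: 18.85
eef_pos: [0.5903, 0.1377, 0.1732]
eef_rot: [0.002, 0.034, 0.999, 0.0]
wrist_force: [0.8, -0.9, -0.2]
opening: 0.5
grasp_force: 0.0
```

Emit:
move_arm(series=[[[0.5,-7,-15,0,0.03],[0.5,-10,-28,0,0.063],[0.5,-10,-36,0,0.063],[0.5,-10,-36,0,0.063],[0.5,-10,-36,0,0.063],[0.5,-10,-36,0,0.063],[0.5,-10,-36,0,0.063],[0.5,-10,-36,0,0.063],[0.5,-10,-36,0,0.063],[0.5,-10,-36,0,0.063]]])

```text
time_s: 19.68
eef_pos: [0.5965, 0.1009, 0.1696]
eef_rot: [-0.0, 0.064, 0.998, 0.0]
wrist_force: [0.0, 0.4, -0.4]
opening: 0.498
grasp_force: 0.0
```

```bash
python3 - <<'E'
from h import *
o,p,R=pose(); print(p.round(4),np.arctan2(R[1,1],R[0,1])-np.pi/2,o["opening"],to(.61,.1047,.081,-.13))
im,d=camera("wrist"); cv2.imwrite("pics/w7.png",im); np.save("w7P",cloud("wrist",d))
E
```

```text
[0.5965 0.1009 0.1696] -0.12904972502102852 0.49835880320546494 (array([-13. ,   5.5,  88.6]), np.float64(0.001))
```

View pics/w7.png

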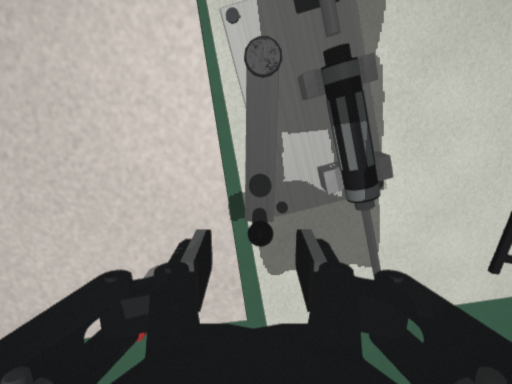

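The driver lies in the V's (324–380, 45–205). The strap runs straight from the hinge at (263,56) to the ball at (260,233), lined up with the tool. That was my tenth picture, so the rest is numbers.

```bash
cat >> h.py <<'E'
def comp(P,m):
    n,l,s,c=cv2.connectedComponentsWithStats(m.astype(np.uint8)); i=1+np.argmax(s[1:,4]); return P[l==i]
E
python3 - <<'E'
from h import *
from scipy.optimize import least_squares
P=np.load("w7P.npy"); Z=P[...,2]; v,u=np.mgrid[:384,:512]
def f(nm,m):
    q=comp(P,m); r=cv2.minAreaRect(q[:,:2].astype(np.float32)*1000); print(nm,len(q),q.mean(0).round(4),np.round(r[0],1),np.round(r[1],1),round(r[2],1)); return q
f("hinge",(u>240)&(u<285)&(v>30)&(v<80)&(Z>.076)&(Z<.1))
q=f("ball",(u>240)&(u<280)&(v>215)&(v<250)&(Z>.1)&(Z<.14))
s=least_squares(lambda p:np.linalg.norm(q-p,axis=1)-.009,[.61,.105,.118]); print("ball c",s.x.round(4))
f("stop",(u>280)&(u<345)&(v<15)&(Z>.058)&(Z<.07))
q=f("handle",(u>310)&(u<385)&(v>55)&(v<205)&(Z>.048)&(Z<.062))
def res(p):
    s=q[:,0]-.55; c=q[:,1]-(p[0]+p[1]*s); return np.hypot(c*np.cos(p[1]),q[:,2]-(p[2]+p[3]*s))-.015
s=least_squares(res,[.19,.13,.043,0],loss="soft_l1",f_scale=.001); print("axis y@.55",s.x.round(4),q[:,0].min(),q[:,0].max())
E
```

```text
hinge 1391 [0.4939 0.121  0.08  ] [493.4 121. ] [26.8 28.5] 82.9
ball 576 [0.6085 0.1039 0.1226] [610.4 103.7] [16.6 17.1] 17.5
ball c [0.6101 0.1038 0.1175]Traceback (most recent call last):
  File "<stdin>", line 9, in <module>
  File "<stdin>", line 5, in f
  File "h.py", line 23, in comp
    n,l,s,c=cv2.connectedComponentsWithStats(m.astype(np.uint8)); i=1+np.argmax(s[1:,4]); return P[l==i]
                                                                      ~~~~~~~~~^^^^^^^^^
    return _wrapfunc(a, 'argmax', axis=axis, out=out, **kwds)
    return bound(*args, **kwds)
ValueError: attempt to get argmax of an empty sequence
```

Emit:
move_arm(series=[[[0.5,-13,4.6,0,0.014],[0.5,-13,4.6,8,0.014],[0.5,-13,4.6,20,0.014],[0.5,-13,4.6,35,0.014],[0.5,-13,4.6,50,0.014],[0.5,-13,4.6,65,0.014],[0.5,-13,4.6,77,0.014],[0.5,-13,4.6,84,0.014],[0.5,-13,4.6,86,0.014],[0.4,-13,4.6,86,0.014]]])

```text
time_s: 20.57
eef_pos: [0.6095, 0.1033, 0.0828]
eef_rot: [-0.001, 0.072, 0.997, -0.0]
wrist_force: [0.5, 0.0, -0.6]
opening: 0.405
grasp_force: 0.0
```

```bash
cat > arc.py <<'E'
import sys; from h import *
H=np.array([.4918,.1208]); r=.1195
o,p,R=pose(); yaw=np.arctan2(R[1,1],R[0,1])-np.pi/2
print(p.round(4),round(yaw,4),o["wrist_force"].round(1),"strap of tool",round(.874-np.arctan2(p[1]-H[1],p[0]-H[0]),3),round(np.hypot(*(p[:2]-H)),4))
lead=float(sys.argv[3]) # tool ahead of pin... tangential offset m
for a in np.linspace(float(sys.argv[1]),float(sys.argv[2]),int(sys.argv[4])+1)[1:]:
    th=.874-a; t=H+r*np.array([np.cos(th),np.sin(th)])+lead*np.array([-np.sin(th),np.cos(th)])
    print(round(a,3),*to(t[0],t[1],p[2],th))
E
python3 arc.py 1.017 0.3 0 12
```

```text
[0.6095 0.1033 0.0828] -0.1437 [ 0.5  0.  -0.6] strap of tool 1.021 0.119
0.957 [-0.3  7.7 -0. ] -0.06
0.898 [ 0.3 14.8 -0. ] -0.12
0.838 [ 1.4 21.8 -0. ] -0.18
0.778 [ 2.9 28.8 -0. ] -0.24
0.718 [ 4.8 35.7 -0. ] -0.299
0.658 [ 7.1 42.4  0. ] -0.359
0.599 [ 9.8 49.1  0. ] -0.419
0.539 [12.9 55.5  0. ] -0.479
0.479 [16.4 61.7  0. ] -0.538
0.42 [20.2 67.7  0. ] -0.598
0.36 [24.4 73.5  0. ] -0.658
0.3 [28.9 79.   0. ] -0.718
```

Emit:
move_arm(series=[[[0.3,0,0,0,0],[0.3,0,7.7,0,-0.06],[0.3,0.3,14.8,0,-0.12],[0.3,1.4,21.8,0,-0.18],[0.3,2.9,28.8,0,-0.24],[0.3,4.8,35.7,0,-0.3],[0.3,7.1,42.4,0,-0.36],[0.3,9.8,49.1,0,-0.42],[0.3,12.9,55.5,0,-0.48],[0.3,16.4,61.7,0,-0.54]]])

```text
time_s: 21.4
eef_pos: [0.6036, 0.167, 0.0849]
eef_rot: [0.001, -0.198, 0.98, -0.0]
wrist_force: [1.2, -1.2, -0.4]
opening: 0.299
grasp_force: 0.4
```

```bash
python3 arc.py 0.47 0.15 0 10; python3 - <<'E'
from h import *
im,d=camera("wrist");P=cloud("wrist",d);Z=P[...,2]
for r in outline_of("strap","wrist")[:3]:
    q=P[r["region"]&(d>0)&(Z>.07)&(Z<.084)]
    if len(q)>50:
        w=np.linalg.svd(q[:,:2]-q[:,:2].mean(0),full_matrices=False)[2][0]; print(r["conf"],r["bbox"],len(q),q.mean(0),"strap",.874-np.arctan(w[1]/w[0]))
E
```

```text
[0.6036 0.167  0.0849] 0.3992 [ 1.2 -1.2 -0.4] strap of tool 0.482 0.1209
0.438 [ 1.5  5.3 -0. ] -0.037
0.406 [ 1.7  9.1 -0. ] -0.069
0.374 [ 2.  12.9 -0. ] -0.101
0.342 [ 2.5 16.7 -0. ] -0.133
0.31 [ 3.  20.5 -0. ] -0.165
0.278 [ 3.7 24.2 -0. ] -0.197
0.246 [ 4.5 28.  -0. ] -0.229
0.214 [ 5.5 31.7 -0. ] -0.261
0.182 [ 6.5 35.4 -0. ] -0.293
0.15 [ 7.7 39.  -0.1] -0.325
0.57 [252.9, 152.2, 62.7, 304.3] 11690 [0.54534861 0.14263675 0.07732863] strap 0.5050086310437814
```

Emit:
move_arm(series=[[[0.3,1,3,0,-0.02],[0.3,1.5,5.3,0,-0.037],[0.3,1.7,9,0,-0.07],[0.3,2,13,0,-0.1],[0.3,2.5,16.7,0,-0.133],[0.3,3,20.5,0,-0.165],[0.3,3.7,24.2,0,-0.197],[0.3,4.5,28,0,-0.23],[0.3,5,30,0,-0.245],[0.3,5,30,0,-0.245]]])

```text
time_s: 22.33
eef_pos: [0.5862, 0.1928, 0.0838]
eef_rot: [-0.0, -0.315, 0.949, 0.0]
wrist_force: [-0.1, -0.6, -0.6]
opening: 0.305
grasp_force: 0.0
```

```bash
python3 arc.py 0.22 0.04 0 10
```

```text
[0.5862 0.1928 0.0838] 0.6419 [-0.1 -0.6 -0.6] strap of tool 0.222 0.1188
0.202 [-0.7  2.4  0. ] -0.03
0.184 [-0.6  4.6  0. ] -0.048
0.166 [-0.5  6.7  0. ] -0.066
0.148 [-0.3  8.9  0. ] -0.084
0.13 [-0.1 11.   0. ] -0.102
0.112 [ 0.1 13.2  0. ] -0.12
0.094 [ 0.4 15.3  0. ] -0.138
0.076 [ 0.7 17.4  0. ] -0.156
0.058 [ 1.1 19.5  0. ] -0.174
0.04 [ 1.5 21.7  0. ] -0.192
```

Emit:
move_arm(series=[[[0.3,-0.3,1.2,0,-0.015],[0.3,-0.6,2.4,0,-0.03],[0.3,-0.6,4.6,0,-0.048],[0.3,-0.5,6.7,0,-0.066],[0.3,-0.3,8.9,0,-0.084],[0.3,0,11,0,-0.1],[0.3,0.1,13.2,0,-0.12],[0.3,0.4,15.3,0,-0.138],[0.3,0.6,16.5,0,-0.15],[0.3,0.6,16.5,0,-0.15]]])

```text
time_s: 23.17
eef_pos: [0.576, 0.2055, 0.0837]
eef_rot: [-0.0, -0.386, 0.923, -0.0]
wrist_force: [0.4, -1.3, -0.6]
opening: 0.3
grasp_force: 0.8
```

```bash
python3 arc.py 0.085 -0.095 0 10
```

```text
[0.576  0.2055 0.0837] 0.7922 [ 0.4 -1.3 -0.6] strap of tool 0.086 0.1194
0.067 [-0.1  2.2 -0. ] -0.015
0.049 [-0.   4.4 -0. ] -0.033
0.031 [ 0.1  6.5 -0. ] -0.051
0.013 [ 0.2  8.7 -0. ] -0.069
-0.005 [ 0.4 10.8 -0. ] -0.087
-0.023 [ 0.6 13.  -0. ] -0.105
-0.041 [ 0.8 15.1 -0. ] -0.123
-0.059 [ 1.1 17.2 -0. ] -0.141
-0.077 [ 1.4 19.4 -0. ] -0.159
-0.095 [ 1.8 21.5 -0. ] -0.177
```

Emit:
move_arm(series=[[[0.3,0,1.2,0,-0.008],[0.3,0,2.2,0,-0.015],[0.3,0,3.3,0,-0.024],[0.3,0,4.4,0,-0.033],[0.3,0,5.5,0,-0.042],[0.3,0.1,6.5,0,-0.051],[0.3,0.2,7.6,0,-0.06],[0.3,0.2,8.7,0,-0.069],[0.3,0.2,8.7,0,-0.069],[0.3,0.2,8.7,0,-0.069]]])

```text
time_s: 24.0
eef_pos: [0.5695, 0.2119, 0.0836]
eef_rot: [-0.0, -0.417, 0.909, 0.0]
wrist_force: [-0.2, -0.9, 0.6]
opening: 0.301
grasp_force: 0.4
```

```bash
cat > st.py <<'E'
from h import *
o,p,R=pose(); yaw=np.arctan2(R[1,1],R[0,1])-np.pi/2
print(p.round(4),yaw.round(4),"F tool",(R.T@o["wrist_force"]).round(1))
im,d=camera("wrist");P=cloud("wrist",d);Z=P[...,2]
for r in outline_of("strap","wrist")[:1]:
    q=P[r["region"]&(d>0)&(Z>.07)&(Z<.082)]
    if len(q)>50:
        w=np.linalg.svd(q[:,:2]-q[:,:2].mean(0),full_matrices=False)[2][0]; print(r["conf"],len(q),"strap",.874-np.arctan(w[1]/w[0]))
E
python3 st.py; python3 arc.py 0.013 -0.095 0 6
```

```text
[0.5695 0.2119 0.0836] 0.8604 F tool [ 0.8 -0.5 -0.6]
0.77 10936 strap 0.03014022587868681
[0.5696 0.2119 0.0836] 0.8603 [ 0.1 -0.7  0.5] strap of tool 0.01 0.1197
-0.005 [0.3 1.8 0. ] -0.019
-0.023 [0.3 3.9 0. ] -0.037
-0.041 [0.4 6.1 0. ] -0.055
-0.059 [0.5 8.2 0. ] -0.073
-0.077 [ 0.7 10.4  0. ] -0.091
-0.095 [ 0.9 12.5  0. ] -0.109
```

Emit:
move_arm(series=[[[0.3,0.1,0.7,0,-0.006],[0.3,0.2,1.4,0,-0.012],[0.3,0.3,2,0,-0.019],[0.3,0.3,2.7,0,-0.025],[0.3,0.3,3.3,0,-0.031],[0.3,0.3,3.9,0,-0.037],[0.3,0.3,3.9,0,-0.037],[0.3,0.3,3.9,0,-0.037],[0.3,0.3,3.9,0,-0.037],[0.3,0.3,3.9,0,-0.037]]])

```text
time_s: 24.93
eef_pos: [0.5665, 0.2138, 0.0837]
eef_rot: [-0.0, -0.434, 0.901, 0.0]
wrist_force: [2.0, 0.2, 0.2]
opening: 0.3
grasp_force: 0.6
```

```bash
python3 st.py; python3 arc.py -0.023 -0.095 0 5
```

```text
[0.5665 0.2138 0.0837] 0.8972 F tool [-1.4 -1.4 -0.2]
0.77 10983 strap -0.002400280436749891
[0.5665 0.2138 0.0837] 0.8973 [1.2 0.2 0.1] strap of tool -0.02 0.1193
-0.037 [-0.2  2.   0. ] -0.014
-0.052 [-0.2  3.8  0. ] -0.029
-0.066 [-0.1  5.5  0. ] -0.043
-0.081 [-0.   7.2  0. ] -0.057
-0.095 [0.1 8.9 0. ] -0.072
```

Emit:
move_arm(series=[[[0.3,-0.1,0.6,0,-0.005],[0.3,-0.2,1.3,0,-0.01],[0.3,-0.2,2,0,-0.014],[0.3,-0.2,2.6,0,-0.019],[0.3,-0.2,3.2,0,-0.024],[0.3,-0.2,3.8,0,-0.029],[0.3,-0.2,3.8,0,-0.029],[0.3,-0.2,3.8,0,-0.029],[0.3,-0.2,3.8,0,-0.029],[0.3,-0.2,3.8,0,-0.029]]])

```text
time_s: 25.87
eef_pos: [0.5654, 0.2145, 0.0838]
eef_rot: [0.001, -0.447, 0.895, -0.002]
wrist_force: [7.5, -7.6, -2.9]
opening: 0.3
grasp_force: 5.2
```

```bash
python3 st.py; python3 arc.py -0.052 -0.12 0 5
```

```text
[0.5654 0.2145 0.0838] 0.9257 F tool [  1.6 -10.6   2.9]
0.67 10926 strap -0.009575205674701492
[0.5654 0.2145 0.0838] 0.9257 [ 7.6 -7.3 -3.6] strap of tool -0.031 0.1192
-0.066 [-0.3  4.1 -0. ] -0.014
-0.079 [-0.3  5.7 -0. ] -0.027
-0.093 [-0.3  7.4 -0. ] -0.041
-0.106 [-0.2  9.  -0. ] -0.055
-0.12 [-0.1 10.6 -0. ] -0.068
```

Emit:
move_arm(series=[[[0.3,0,0.7,0,0],[0.3,0,1.4,0,0],[0.3,0,1.4,0,0],[0.3,0,1.4,0,0],[0.3,0,1.4,0,0],[0.3,0,1.4,0,0],[0.3,0,1.4,0,0],[0.3,0,1.4,0,0],[0.3,0,1.4,0,0],[0.3,0,1.4,0,0]]])

```text
time_s: 26.8
eef_pos: [0.5653, 0.2146, 0.0839]
eef_rot: [0.002, -0.446, 0.895, -0.002]
wrist_force: [11.5, -10.0, -5.6]
opening: 0.299
grasp_force: 7.5
```

```bash
python3 st.py
```

```text
[0.5653 0.2146 0.0839] 0.9254 F tool [  1.1 -15.2   5.6]
0.84 11008 strap -0.009231796779034518
```

The strap is on its stop: the force rose to 15 N with no further motion. Backing off, opening and rising.

Emit:
move_arm(series=[[[0.3,0,-2,0,0],[0.3,0,-5,0,0],[0.35,0,-8,0,0],[0.45,0,-9.5,0,0],[0.5,0,-9.5,0,0],[0.5,0,-9.5,-2,0],[0.5,0,-9.5,-10,0],[0.5,0,-9.5,-25,0],[0.5,0,-9.5,-45,0],[0.5,0,-9.5,-70,0]]])

```text
time_s: 27.73
eef_pos: [0.569, 0.2114, 0.1536]
eef_rot: [-0.001, -0.447, 0.895, 0.0]
wrist_force: [0.3, 1.0, 0.1]
opening: 0.499
grasp_force: 0.0
```

Emit:
move_arm(series=[[[0.5,10,0,-15,0],[0.5,30,0,-30,0],[0.5,50,0,-40,0],[0.5,65,0,-45,0],[0.5,70,0,-45,0],[0.5,70,0,-45,0],[0.5,70,0,-45,0],[0.5,70,0,-45,0],[0.5,70,0,-45,0],[0.5,70,0,-45,0]]])

```text
time_s: 28.57
eef_pos: [0.5282, 0.1559, 0.1981]
eef_rot: [-0.0, -0.447, 0.895, 0.0]
wrist_force: [-0.1, -1.5, 0.1]
opening: 0.502
grasp_force: 0.0
```

```bash
python3 - <<'E'
from h import *
from scipy.optimize import least_squares
o,p,R=pose(); print(p.round(4),o["wrist_force"].round(1),o["time_s"])
im,d=camera("wrist"); cv2.imwrite("pics/w9.png",im); P=cloud("wrist",d); X,Y,Z=P[...,0],P[...,1],P[...,2]
b=(np.hypot(X-.569,Y-.212)<.02)&(Z>.1)&(Z<.135)
q=P[b]; print("ball",len(q)); 
if len(q)>30:
    s=least_squares(lambda c:np.linalg.norm(q-c,axis=1)-.009,[.569,.212,.118]); c=s.x; print(c.round(4),"strap",.874-np.arctan2(c[1]-.1208,c[0]-.4918))
# fixture frame
o0=np.array([.5533,.1909]); a=.133; ex=np.array([np.cos(a),np.sin(a)]); ey=np.array([-ex[1],ex[0]])
fx=(P[...,:2]-o0)@ex; fy=(P[...,:2]-o0)@ey
h=(np.abs(fy)<.014)&(Z>.050)&(Z<.0605)&(fx>-.054)&(fx<.06)&(d>0)
f=np.stack([fx[h],fy[h],Z[h]],1); print("handle pts",len(f))
def res(p):
    c=f[:,1]-p[0]-p[1]*f[:,0]; return np.hypot(c,f[:,2]-p[2]-p[3]*f[:,0])-.015
s=least_squares(res,[0,0,.043,0],loss="soft_l1",f_scale=.001); print("axis y,dir,z,tilt",s.x.round(4),"x range",f[:,0].min(),f[:,0].max())
t=(np.abs(fy)<.006)&(Z>.035)&(Z<.06)&(fx>.06)&(d>0)
print("collar/blade profile",[(round(x,3),round(np.median(Z[t&(abs(fx-x)<.002)]),4) if (t&(abs(fx-x)<.002)).any() else None) for x in np.arange(.058,.17,.008)])
g=(np.abs(fy)<.004)&(fx<-.03)&(fx>-.075)&(d>0)
print("pad/butt",[(round(x,3),round(np.median(Z[g&(abs(fx-x)<.001)]),4) if (g&(abs(fx-x)<.001)).any() else None) for x in np.arange(-.068,-.04,.002)])
E
```

```text
[0.5282 0.1559 0.1981] [-0.1 -1.5  0.1] 28.5667
ball 452
[0.5684 0.2123 0.117 ] strap 4.3416966329146156e-05
handle pts 1734
axis y,dir,z,tilt [0.0011 0.0025 0.0436 0.0005] x range -0.05392391090036208 0.05992699130306548
collar/blade profile [(np.float64(0.058), None), (np.float64(0.066), np.float64(0.0573)), (np.float64(0.074), None), (np.float64(0.082), None), (np.float64(0.09), None), (np.float64(0.098), None), (np.float64(0.106), None), (np.float64(0.114), None), (np.float64(0.122), None), (np.float64(0.13), None), (np.float64(0.138), None), (np.float64(0.146), None), (np.float64(0.154), None), (np.float64(0.162), None), (np.float64(0.17), None)]
pad/butt [(np.float64(-0.068), np.float64(0.2773)), (np.float64(-0.066), np.float64(0.2744)), (np.float64(-0.064), np.float64(0.2716)), (np.float64(-0.062), np.float64(0.2569)), (np.float64(-0.06), np.float64(0.2561)), (np.float64(-0.058), np.float64(0.2556)), (np.float64(-0.056), np.float64(0.2551)), (np.float64(-0.054), np.float64(0.2542)), (np.float64(-0.052), np.float64(0.2533)), (np.float64(-0.05), np.float64(0.0581)), (np.float64(-0.048), np.float64(0.0585)), (np.float64(-0.046), np.float64(0.0583)), (np.float64(-0.044), np.float64(0.0582)), (np.float64(-0.042), np.float64(0.0585)), (np.float64(-0.04), np.float64(0.0581))]
```

Emit:
move_arm(series=[[[0.5,15,0,0,0.08],[0.5,40,0,0,0.18],[0.5,65,0,0,0.3],[0.5,85,0,0,0.4],[0.5,95,0,0,0.5],[0.5,95,0,0,0.6],[0.5,95,0,0,0.7],[0.5,95,0,0,0.79],[0.5,95,0,0,0.79],[0.5,95,0,0,0.79]]])

```text
time_s: 29.45
eef_pos: [0.4712, 0.0796, 0.1986]
eef_rot: [-0.0, -0.069, 0.998, 0.0]
wrist_force: [0.4, 0.2, -0.8]
opening: 0.502
grasp_force: 0.0
```

```bash
python3 - <<'E'
from h import *
o,p,R=pose(); print(p.round(4),o["time_s"])
im,d=camera("wrist"); P=cloud("wrist",d); Z=P[...,2]
o0=np.array([.5533,.1909]); a=.133; ex=np.array([np.cos(a),np.sin(a)]); ey=np.array([-ex[1],ex[0]])
def prof(P,d,nm):
    Z=P[...,2]; fx=(P[...,:2]-o0)@ex; fy=(P[...,:2]-o0)@ey
    g=(np.abs(fy-.001)<.004)&(d>0)
    print(nm,[(round(x*1000),round(1000*np.median(Z[g&(abs(fx-x)<.0006)]),1),int((g&(abs(fx-x)<.0006)).sum())) for x in np.arange(-.070,-.040,.001) if (g&(abs(fx-x)<.0006)).any()])
prof(P,d,"now")
for n in("w5P","w6P","w7P"): Q=np.load(n+".npy"); prof(Q,np.ones((384,512)),n)
for t in("nippers","oil","sprue","spray"):
    pass
E
```

```text
[0.4712 0.0796 0.1986] 29.45
now [(-70, np.float64(11.8), 8), (-69, np.float64(12.0), 7), (-68, np.float64(12.0), 7), (-67, np.float64(43.8), 45), (-66, np.float64(45.6), 37), (-65, np.float64(53.0), 15), (-64, np.float64(53.6), 17), (-63, np.float64(53.6), 15), (-62, np.float64(33.1), 14), (-61, np.float64(12.8), 13), (-60, np.float64(52.9), 18), (-59, np.float64(53.7), 11), (-58, np.float64(53.9), 12), (-57, np.float64(54.2), 11), (-56, np.float64(53.8), 10), (-55, np.float64(54.5), 23), (-54, np.float64(58.2), 19), (-53, np.float64(58.6), 11), (-52, np.float64(58.0), 8), (-51, np.float64(58.2), 9), (-50, np.float64(58.4), 7), (-49, np.float64(58.7), 11), (-48, np.float64(58.4), 7), (-47, np.float64(58.3), 12), (-46, np.float64(58.8), 8), (-45, np.float64(57.9), 8), (-44, np.float64(57.9), 12), (-43, np.float64(58.7), 12), (-42, np.float64(59.2), 5), (-41, np.float64(58.4), 7), (-40, np.float64(58.4), 8)]
w5P [(-70, np.float64(12.0), 32), (-67, np.float64(53.5), 64), (-66, np.float64(53.7), 86), (-65, np.float64(53.8), 78), (-64, np.float64(53.8), 64), (-63, np.float64(53.8), 64), 
[... 1717 characters left out ...]
19), (-63, np.float64(53.6), 19), (-62, np.float64(53.5), 19), (-61, np.float64(53.5), 18), (-60, np.float64(53.3), 21), (-59, np.float64(53.6), 16), (-58, np.float64(53.6), 18), (-57, np.float64(54.2), 17), (-56, np.float64(53.6), 17), (-55, np.float64(53.6), 10), (-54, np.float64(58.1), 15), (-53, np.float64(58.2), 17), (-52, np.float64(58.6), 17), (-51, np.float64(58.5), 17), (-50, np.float64(58.3), 17), (-49, np.float64(58.6), 15), (-48, np.float64(58.6), 16), (-47, np.float64(58.5), 17), (-46, np.float64(58.3), 17), (-45, np.float64(58.4), 18), (-44, np.float64(58.0), 16), (-43, np.float64(58.2), 16), (-42, np.float64(58.7), 16), (-41, np.float64(58.8), 17), (-40, np.float64(58.0), 16)]
```

The strap reads 0, the handle lies true in the V's, and the pad meets the butt with no gap. Handing in.

```bash
python3 -c "
from bench import order
print(order.hand_in())"
```

```text
the job is handed in; nothing more can be done
None
```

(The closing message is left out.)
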